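# Centre the pot on the hob and click the heat up to five

### The job

The cooking pot stands off to one side of the portable hob. Slide it along the hob top, without lifting it, until its base is wholly inside the printed ring, and only then set the heat dial to five: the click stop exactly five clicks clockwise from off, counted from the long off tick (it already stands a few clicks on, or at off). Leave the pot and dial so, and do not disturb the tin and small bowl on the hob or the stirrer and mug beside it.

Things in the scene. Friction and masses are not known exactly. Their poses are not given: they have to be found in the camera images.
- hob: Fixed portable hob, a flat slab 320 (its x) x 400 (its y) x 60 mm high with a steel body and smooth black top; the top is level at 60 mm above the work surface. Origin: centre of its underside. Its +x points from the dial towards the ring, away from the robot to within about 15 degrees; z up.
- ring_centre (a point): Centre of the thin white printed ring (166 mm outside diameter) on the hob top, at hob x +50 mm, y 0, z 60 mm. The ring is flat and can be slid over.
- pot: Steel handleless round pot, open at the top: side wall 130 mm outside diameter, lip flared to 138 mm, base 120 mm, 82 mm high, wall 4 mm, 0.5 to 0.95 kg. Origin: centre of its underside; z up. It starts upright on the hob top some 110 to 130 mm left or right of the ring's centre (hob +y or -y). It slides on the top when pushed at the side and stays where it is left.
- dial (a joint): Angle of the heat dial, rad, growing clockwise from above. Click stops every 0.5236 rad (30 degrees), from stop 0 (off) at 0 to stop 7 at 3.665, end stops just beyond. Leaving a stop takes 0.05 N m, rising to 0.12 (4 to 5 N on the fin 28 mm from the axis) at half way; past that the dial jumps to the next stop by itself, ahead of what pushes it. Starts at rest at stop 0, 1, 2 or 3; turns either way.
- dial_axis (a point): On the dial's upright turning axis, level with the hob top, at hob x -110 mm, y 0. The dial is a grey disc of 72 mm diameter whose upper face lies 12 mm above the hob top, with one upright fin on it (see dial_tip). Eight white ticks on the hob around it, 30 degrees apart, mark the stops for the fin; the long one (18 mm, others 10) is off, the rest follow clockwise.
- dial_tip (a point): On the outer end of the dial's fin, 36 mm from the axis and 30 mm above the hob top; it turns with the dial. The fin is an aluminium bar 8 mm thick, straight from the rim inwards across the axis to 6 mm beyond it, standing on the disc from 12 to 36 mm above the hob top; the rest of the disc is flat and free. At dial angle 0 it points 120 degrees anticlockwise (from above) from the hob's +x.
- tin: Bystander: aluminium tin, 44 mm diameter, 60 mm high, on the hob on the other side of the ring from the pot, just clear of the ring. Origin: centre of its underside.
- katori: Bystander: small steel bowl, 60 mm diameter, 32 mm high, on the hob's front corner beside the dial. Origin: centre of its underside.
- stirrer: Bystander: carved wooden stirrer 290 mm long, lying on the work surface right of the hob. Origin: underside of its shaft, near mid-length.
- mug: Bystander: white mug, 85 mm high, on the work surface to the right. Origin: centre of its underside.
There are look-alikes about, which are no part of the job. Of the things shaped like the pot, the steel one is meant.

How it is judged (in metres and radians):
On the way, in this order (a step that is already met when the one before it is completed fails the run):
1. the pot stands flat on the hob, at rest, its base inside the ring (horizontal distance between pot and ring_centre below 0.016 m and z of pot in the frame of hob below 0.064 m and angle between pot's own z axis and vertical below 0.06 rad and linear speed of pot below 0.01 m/s), for 0.2 s.
2. the dial rests at five clicks from off (value of joint dial between 2.468 and 2.768 rad and velocity of joint dial between -0.1 and 0.1 rad/s), for 0.3 s.
At the end, for the whole second after the job is handed in: The pot stands flat and still on the hob top, its centre within 16 mm of the ring's centre, and the dial rests at the fifth click stop clockwise from off, 2.618 rad (within 0.15 rad, under a third of a click) (all of step 1 and all of step 2); the robot touches nothing.
It fails at once if the pot is lifted more than 15 mm off the hob, or off it (z of pot in the frame of hob above 0.075 m or z of pot in the frame of hob below 0.045 m).
It fails at once if the pot is tipped by more than 20 degrees (angle between pot's own z axis and vertical above 0.35 rad).
It fails at once if the dial is turned by two clicks or more while the pot is not yet inside the ring (horizontal distance between pot and ring_centre above 0.02 m and distance of dial_tip from where it was at the start of the episode above 0.02842 m).
It fails at once if a bystander is moved by more than 25 mm (distance of any of tin, katori, stirrer, mug from where it was at the start of the episode above 0.025 m).
It fails at once if a bystander is knocked over (angle between any of tin, katori, stirrer, mug's own z axis and vertical above 0.5 rad).
It also fails if it takes over 58 s, if anything falls off the work surface, if the arm or the gripper's body presses on something with over 40 N, if the wrist force passes 120 N, or if a joint passes its speed limit or range.

### The arm

A 6-joint arm with a two-finger parallel gripper is mounted at the origin on the work surface. World frame = base frame: x ahead of the robot, y to its left, z up, the work surface at z = 0. Lengths are in mm, angles in degrees, forces in N, time in s.
With the tool pointing down it reaches from about 250 to 800 mm from the base axis. Payload 3.9 kg.
Tool frame: the origin (TCP) lies at the very end of the fingers, on their centre line; the grasp point (between the pads) lies 19 mm behind it (env.hold_point_z is the distance from the TCP to the grasp point, in mm); z points along the fingers, y is the line along which they close (so a half turn about z gives the same grasp; the last joint's range is limited). The gripper opens to 85 mm and grips with 20 to 120 N. Pads are 22 mm wide; open, the fingers measure 114 mm over their backs; the gripper's body (76 mm by 85 mm) begins 54 mm behind the grasp point. The pads swing forward as they close: fully open they stand 13 mm farther back than shut.
Start: joints at [-70.417, 14.897, -7.913, 67.191, 0, 90], TCP at [175.966, -494.622, 231.304] pointing down, gripper open.
Joint ranges: [-159.42, 159.42], [-47.68, 98.78], [-73.54, 78.23], [-108.79, 121.32], [-90, 84.71], [-180, 180]. Speed limits (degrees/s): [147.25, 147.25, 180, 180, 180, 180].

### API

Orientations are given as [roll, pitch, yaw] about the fixed x, y, z axes, in that order (R = Rz(yaw) Ry(pitch) Rx(roll)).
In Python, from rig import env gives the robot as it stands.
- The arm moves only by the tool carry_out, never from a script. Its argument "moves" is a list of rows, each a list of 2 entries, a list of its own where there are three numbers: the shift along the tool's x, y, z in m, then the turn, a rotation vector about the tool's x, y, z in rad. In form: [[[x, y, z], [wx, wy, wz]], ...]. A call has exactly 8 rows; each row is the pose to reach, as a shift and turn from the pose commanded when the call began, along the tool's axes at that moment; what a row does not reach only later rows make up. A row lasts 1/12 s, in which the tool goes at most 41.7 mm and 7.16 degrees, less where a joint would pass 70% of its speed; a pose out of reach is approached as far as the arm can. A call with a gripper value outside its range is refused whole. "gripper" is the finger opening in m, from 0 to 0.0854, set as the call begins (left out, the last holds). The fingers move at their own pace and stop on an object; the grip force is fixed at half the most. Time passes only in rows, so rows that repeat a pose let the fingers close, or fill a call up. It gives the time, the measured TCP pose, the force, the opening and the grip force at its end, in the units of the state.
- env.state(): the state, without advancing time (a new reading comes with each control period).
- env.get_image(name): name is "side" or "top"; returns the picture (480x640x3 uint8, red, green, blue); there is no depth.
- env.calibration(name): a dict with "intrinsics" (3x3 intrinsics, pixels), "dist" ([k1, k2, p1, p2, k3] as OpenCV has them; the pictures are not rectified), "R" (3x3) and "t" (3): a world point X has camera coordinates R X + t. Camera axes: x right, y down, z forward; pixel columns grow to the right and rows downward; lengths in mm; the calibration is good to about 2 mm. A picture is of the moment at which its call begins. calibration takes no time and is no camera call.
- env.finish_job(): hands the job in; it is judged then, once.
Trained networks look in the newest picture that a camera, given by its name, has taken for a name from the list of things; names that differ only in an ending like _2 or _b are one class to them, and where a whole thing is asked for, a point or a joint stands for the part that bears it (a point fixed in the world has none). Each returns a list of dicts, best first, with "score" (0 to 1); they miss things now and then, are a little off and sometimes report something else, mostly with a low value. They report only what shows in the picture. A call takes as long as a camera call. They do not tell look-alikes from the thing itself.
- env.find_in(camera, query): "point" ([x, y, z] in mm, in world coordinates, good to about 4 mm: the middle of the surface that is visible of it).
- env.masks_of(camera, query): "region" (480x640 bool, what is visible of it).
- env.mark_of(camera, query): "point" ([x, y, z] in mm, in world coordinates, good to about 4 mm: a listed point, or the origin of a listed thing).
The state is a dict: "time": time; "qpos": joint angles; "joint_velocities": joint speeds; "joint_torque": joint torques, N m; "ee_pos": TCP position; "tool_rot": TCP orientation; "force": force on the tool from outside, world axes, zero at the start; "torque": the same for the moment, N m; "gripper_width": opening from 0.0 (shut) to 1.0 (fully open); "gripper_force": force on a finger pad.
Only numpy, scipy, OpenCV 4.12 (cv2) and the standard library are available. Lean on these libraries where they do the work, as an engineer would, in place of code of your own. Each camera call takes 0.05 s, during which the arm holds its last target. There are 200 camera calls.

## Working session

There is one attempt and no reset: what is moved stays moved. The work goes in short steps, Python scripts to look and compute and a tool call to move; the robot and the scene stay as the last step left them, time stands still between calls to the robot, and variables do not carry over. Pictures are saved under pics/ and viewed, at most 10 in all, crops included, and the job is handed in when it is done.

Besides the shell and the picture viewer there is one more tool, called after "Emit:" as name([rows], argument=value, ...), one row to a line, values as JSON. carry_out: Moves the arm, as the interface text tells. Its arguments: {"type":"object","properties":{"moves":{"type":"array","items":{"type":"array"}},"gripper":{"type":"number"}},"required":["moves"]}

```bash
mkdir -p pics
cat > look.py <<'E'
import cv2,numpy as np
from rig import env
def snap(n,f):
    im=env.get_image(n); cv2.imwrite('pics/'+f,im[:,:,::-1]); return im
E
python3 - <<'E'
from look import *
s=env.state();print(s['time'],s['ee_pos'],s['tool_rot'],s['gripper_width'])
snap('top','t0.png');snap('side','s0.png')
for c in('top','side'):
  K=env.calibration(c);print(c,(-np.array(K['R']).T@np.array(K['t'])).round())
  for q in('hob','ring_centre','pot','dial_axis','dial_tip','tin','katori','mug','stirrer'):
    print(q,[(np.round(d['point']).tolist(),round(d['score'],2)) for d in env.mark_of(c,q)][:3])
print(env.state()['time'])
E
```

```text
0.0 [ 175.73449758 -493.99332021  230.47130855] [-1.79888473e+02  2.31106447e-03  1.95843708e+01] 0.9965352261325399
top [260. -96. 914.]
hob [([550.0, -62.0, -2.0], 0.82)]
ring_centre [([599.0, -69.0, 59.0], 0.87)]
pot [([240.0, 245.0, -2.0], 0.89), ([589.0, 57.0, 62.0], 0.58)]
dial_axis [([439.0, -43.0, 60.0], 0.82)]
dial_tip [([423.0, -14.0, 91.0], 0.6)]
tin [([593.0, -178.0, 57.0], 0.86)]
katori [([459.0, 108.0, 63.0], 0.86)]
mug [([616.0, -387.0, -0.0], 0.83)]
stirrer [([416.0, -368.0, -2.0], 0.66), ([436.0, -43.0, 65.0], 0.4)]
side [-95. 574. 713.]
hob [([548.0, -58.0, 2.0], 0.74)]
ring_centre [([597.0, -65.0, 63.0], 0.97)]
pot [([591.0, 47.0, 61.0], 0.95), ([241.0, 240.0, -0.0], 0.79), ([612.0, -385.0, 1.0], 0.54)]
dial_axis [([440.0, -44.0, 58.0], 0.81)]
dial_tip [([425.0, -14.0, 90.0], 0.66)]
tin [([593.0, -178.0, 64.0], 0.78)]
katori [([468.0, 105.0, 60.0], 0.79), ([418.0, -367.0, 0.0], 0.15)]
mug [([612.0, -382.0, 2.0], 0.72)]
stirrer [([416.0, -366.0, 1.0], 0.61)]
1.0
```

View pics/t0.png

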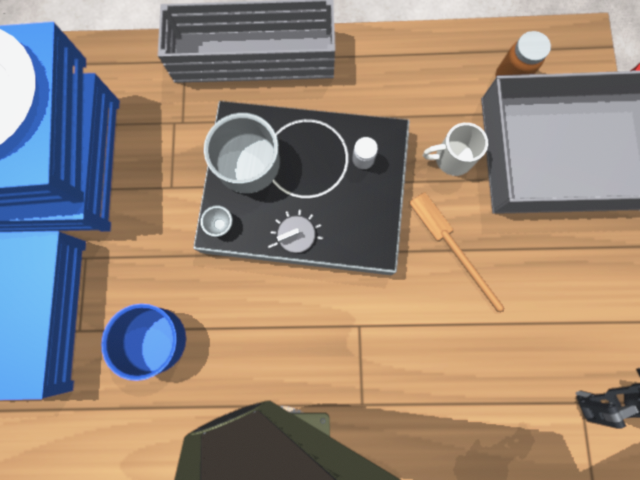

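View pics/s0.png

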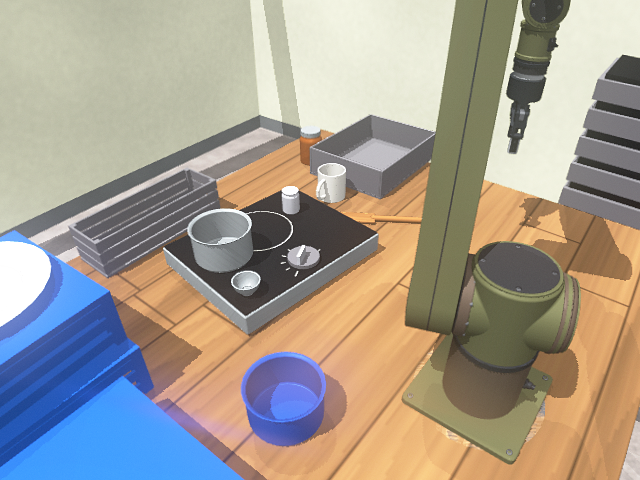

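The steel pot is at px (242,152) in the top view, left of the ring (308,158). The tin is at (365,152), the bowl at (217,221), and the dial at (297,234) with its fin to the lower left near the long tick. The blue pot at (143,342) is the look-alike. I'll check the dial's stop and start moving to the far side of the pot.

```bash
cat >> look.py <<'E'
def proj(n,P):
    K=env.calibration(n); P=np.atleast_2d(np.array(P,float))
    return cv2.projectPoints(P,cv2.Rodrigues(np.array(K['R'],float))[0],np.array(K['t'],float),np.array(K['intrinsics'],float),np.array(K['dist'],float))[0][:,0]
def ortho(n,im,xr,yr,z,s):
    "metric top-down warp of plane z; up=+x, left=+y, s px/mm"
    X,Y=np.meshgrid(np.arange(xr[1],xr[0],-1/s),np.arange(yr[1],yr[0],-1/s),indexing='ij')
    p=proj(n,np.stack([X,Y,np.full_like(X,z)],-1).reshape(-1,3)).astype(np.float32).reshape(*X.shape,2)
    return cv2.remap(im,p[...,0],p[...,1],cv2.INTER_CUBIC)
E
python3 - <<'E'
from look import *
im=cv2.imread('pics/t0.png')
a=ortho('top',im,(380,500),(-110,20),60,5); 
b=ortho('top',im,(500,680),(-240,160),142,1.5)
cv2.imwrite('pics/dial0.png',a)
# body of the pot lip: circle r=69 at z=142
g=cv2.medianBlur(cv2.cvtColor(b,cv2.COLOR_BGR2GRAY),3)
c=cv2.HoughCircles(g,cv2.HOUGH_GRADIENT_ALT if 0 else cv2.HOUGH_GRADIENT,1,60,param1=80,param2=15,minRadius=99,maxRadius=108)
for u,v,r in c[0][:3]: print('lip',680-v/1.5,160-u/1.5,r/1.5)
E
```

```text
lip 589.6667 50.333336 68.6
lip 565.6667 -71.0 70.86667
```

View pics/dial0.png

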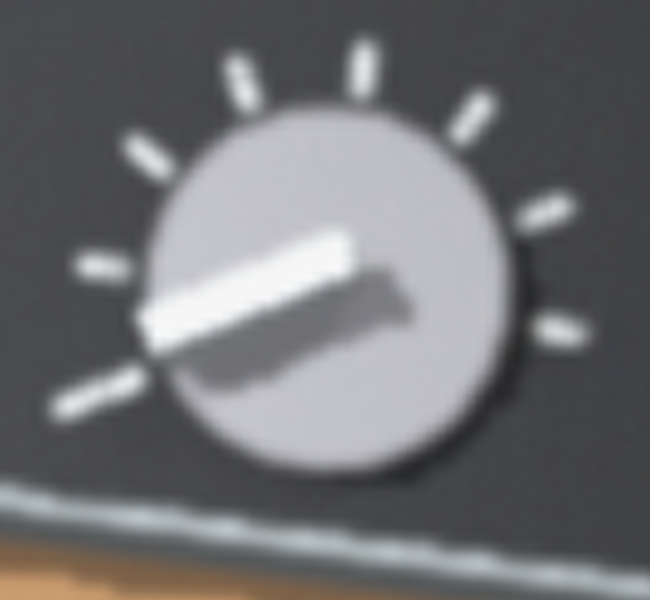

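The fin is parallel to the long tick, so the dial is at off (stop 0). Stop 5's tick is at crop px (473,117). The dial axis comes out at (440,-46), the ring at (598.5,-67.5) and the pot at (590,50).

I'll swing over to the pot's far side, high up and with the gripper open, to use it as a cradle.

```bash
cat >> look.py <<'E'
def to(x,y,z,yaw):
    from scipy.spatial.transform import Rotation as R
    s=env.state(); r=R.from_euler('xyz',s['tool_rot'],degrees=True)
    w=(r.inv()*R.from_euler('xyz',[180,0,yaw],degrees=True)).as_rotvec()
    print('t',round(s['time'],2),'pos',s['ee_pos'].round(1),'rot',s['tool_rot'].round(1),'F',np.round(s['force'],1))
    print('shift',(r.inv().apply(np.array([x,y,z])-s['ee_pos'])/1000).round(4).tolist(),'turn',w.round(4).tolist())
E
python3 -c "
from look import *
to(583,162,230,94.3)"
```

```text
t 1.0 pos [ 176.  -494.6  231.3] rot [-180.     0.    19.6] F [-0.2  0.6  0.3]
shift [0.6036, -0.4822, 0.0013] turn [-0.0, -0.0, -1.304]
```

Emit:
carry_out([
  [[0.602, -0.481, 0], [0, 0, -1.304]],
  [[0.602, -0.481, 0], [0, 0, -1.304]],
  [[0.602, -0.481, 0], [0, 0, -1.304]],
  [[0.602, -0.481, 0], [0, 0, -1.304]],
  [[0.602, -0.481, 0], [0, 0, -1.304]],
  [[0.602, -0.481, 0], [0, 0, -1.304]],
  [[0.602, -0.481, 0], [0, 0, -1.304]],
  [[0.602, -0.481, 0], [0, 0, -1.304]],
], gripper=0.0854)

```text
time: 1.67
ee_pos: [352.2, -209.6, 231.6]
tool_rot: [179.9, 0.0, 77.2]
force: [0.5, -0.0, 0.4]
gripper_width: 1.003
gripper_force: 0.0
```

```bash
python3 -c "
from look import *
to(583,162,230,94.3)"
```

```text
t 1.67 pos [ 352.2 -209.6  231.6] rot [179.9   0.   77.2] F [ 0.5 -0.   0.4]
shift [0.4134, 0.1428, 0.0016] turn [0.0009, 0.0005, -0.2984]
```

Emit:
carry_out([
  [[0.413, 0.143, 0], [0, 0, -0.298]],
  [[0.413, 0.143, 0], [0, 0, -0.298]],
  [[0.413, 0.143, 0], [0, 0, -0.298]],
  [[0.413, 0.143, 0], [0, 0, -0.298]],
  [[0.413, 0.143, 0], [0, 0, -0.298]],
  [[0.413, 0.143, 0], [0, 0, -0.298]],
  [[0.413, 0.143, 0], [0, 0, -0.298]],
  [[0.413, 0.143, 0], [0, 0, -0.298]],
])

```text
time: 2.33
ee_pos: [530.0, 72.8, 231.4]
tool_rot: [180.0, 0.0, 94.0]
force: [0.7, -0.7, 0.5]
gripper_width: 1.001
gripper_force: 0.0
```

```bash
python3 -c "
from look import *
to(583,162,82,94.3)"
```

```text
t 2.33 pos [530.   72.8 231.4] rot [180.   0.  94.] F [ 0.7 -0.7  0.5]
shift [0.0853, 0.059, 0.1494] turn [0.0005, 0.0002, -0.0055]
```

Emit:
carry_out([
  [[0.04, 0.03, 0], [0, 0, 0]],
  [[0.07, 0.05, 0], [0, 0, 0]],
  [[0.085, 0.059, 0], [0, 0, -0.005]],
  [[0.085, 0.059, 0.03], [0, 0, -0.005]],
  [[0.085, 0.059, 0.06], [0, 0, -0.005]],
  [[0.085, 0.059, 0.095], [0, 0, -0.005]],
  [[0.085, 0.059, 0.13], [0, 0, -0.005]],
  [[0.085, 0.059, 0.149], [0, 0, -0.005]],
])

```text
time: 3.0
ee_pos: [579.8, 159.1, 78.3]
tool_rot: [-179.7, 0.1, 94.3]
force: [-0.5, -0.5, 0.1]
gripper_width: 1.001
gripper_force: 0.0
```

```bash
python3 -c "
from look import *
to(583,162,82,94.3)
snap('side','s1.png')"
```

```text
t 3.0 pos [579.8 159.1  78.3] rot [-1.797e+02  1.000e-01  9.430e+01] F [-0.5 -0.5  0.1]
shift [0.0027, 0.0034, -0.0038] turn [-0.0053, 0.0011, -0.0007]
```

View pics/s1.png

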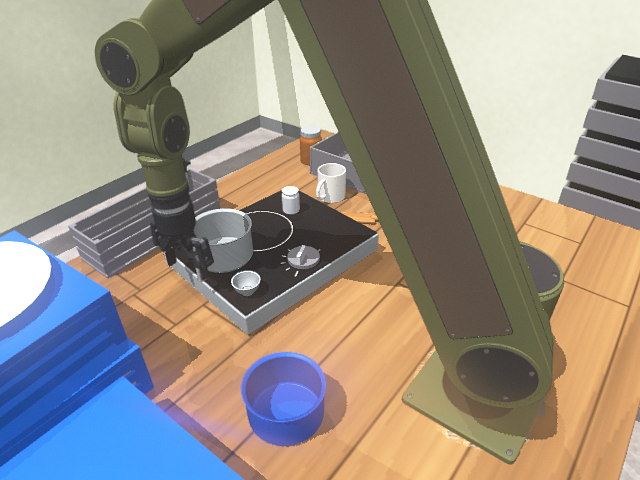

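The open gripper sits upright at px (180,245), just left of the pot and clear of it. I'll push along tool -x.

Emit:
carry_out([
  [[-0.01, 0.002, -0.004], [0, 0, 0]],
  [[-0.02, 0.002, -0.004], [0, 0, 0]],
  [[-0.028, 0.002, -0.004], [0, 0, 0]],
  [[-0.034, 0.002, -0.004], [0, 0, 0]],
  [[-0.04, 0.002, -0.004], [0, 0, 0]],
  [[-0.046, 0.002, -0.004], [0, 0, 0]],
  [[-0.052, 0.002, -0.004], [0, 0, 0]],
  [[-0.058, 0.002, -0.004], [0, 0, 0]],
])

```text
time: 3.72
ee_pos: [588.8, 103.0, 87.6]
tool_rot: [179.9, -0.2, 94.3]
force: [-1.2, 5.4, 4.5]
gripper_width: 1.003
gripper_force: 0.0
```

```bash
cat >> look.py <<'E'
def lip(f):
    im=snap('top',f)
    b=ortho('top',im,(500,700),(-240,160),142,1.5)
    g=cv2.medianBlur(cv2.cvtColor(b,cv2.COLOR_RGB2GRAY),3)
    c=cv2.HoughCircles(g,cv2.HOUGH_GRADIENT,1,30,param1=80,param2=12,minRadius=99,maxRadius=108)
    for u,v,r in ([] if c is None else c[0][:3]): print('lip',round(700-v/1.5,1),round(160-u/1.5,1),r/1.5)
    for n in('top','side'):
        if n=='side': env.get_image(n)
        print(n,[(d['point'].round() if hasattr(d['point'],'round') else d['point'],round(d['score'],2)) for d in env.mark_of(n,'pot')])
E
python3 -c "
from look import *
lip('t1.png')
to(593.6,-2.7,82,94.3)"
```

```text
lip 566.3 -71.0 70.13333
lip 593.0 41.7 68.6
lip 552.3 19.7 69.333336
top [([593.3, 49.4, 62.7], 0.77), ([550.6, -63.2, -0.0], 0.23)]
side [([594.7, 37.6, 62.1], 0.86), ([242.6, 239.4, 0.6], 0.69)]
t 3.92 pos [589.  102.1  87.2] rot [179.9  -0.   94.2] F [-1.   2.8  5. ]
shift [-0.1049, -0.0032, 0.0052] turn [0.0014, -0.0007, -0.0011]
```

View pics/t1.png

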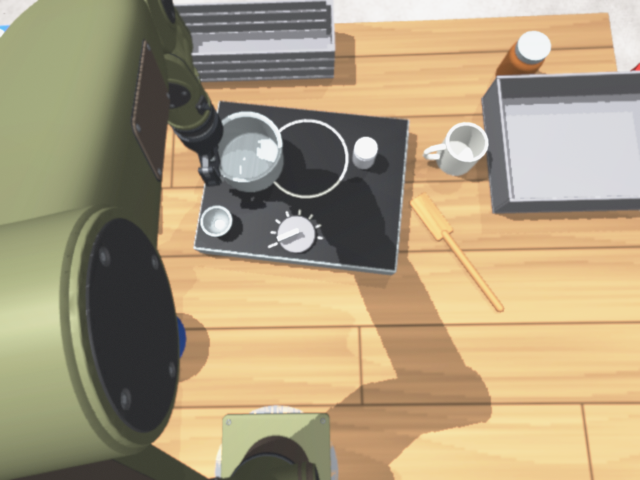

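The pot is cradled against the gripper and has begun to slide: lip centre (593,42), tool-to-pot offset about 60 mm. I'll push on.

Emit:
carry_out([
  [[-0.006, 0, 0], [0, 0, 0]],
  [[-0.013, 0, 0], [0, 0, 0]],
  [[-0.02, 0, 0], [0, 0, 0]],
  [[-0.027, 0, 0], [0, 0, 0]],
  [[-0.034, -0.001, 0], [0, 0, 0]],
  [[-0.042, -0.001, 0], [0, 0, 0]],
  [[-0.05, -0.002, 0], [0, 0, 0]],
  [[-0.058, -0.002, 0], [0, 0, 0]],
])

```text
time: 4.58
ee_pos: [591.6, 45.2, 87.0]
tool_rot: [179.9, -0.2, 94.3]
force: [-0.6, 5.8, 4.4]
gripper_width: 0.999
gripper_force: 0.0
```

```bash
python3 -c "
from look import *
lip('t2.png')
to(594,-7.5,87,94.3)"
```

```text
lip 596.3 -15.7 68.6
lip 566.3 -71.7 70.13333
lip 573.7 -13.0 70.86667
top [([595.7, -12.2, 60.9], 0.98)]
side [([596.7, -20.8, 62.7], 0.73), ([597.4, -67.5, 62.6], 0.33), ([549.3, -59.6, 2.1], 0.17)]
t 4.78 pos [591.4  43.9  86.5] rot [179.9   0.   94.2] F [0.3 1.2 3.4]
shift [-0.0515, -0.0012, -0.0004] turn [0.0011, 0.0004, -0.001]
```

Emit:
carry_out([
  [[-0.007, 0, 0], [0, 0, 0]],
  [[-0.015, 0, 0], [0, 0, 0]],
  [[-0.023, 0, 0], [0, 0, 0]],
  [[-0.031, -0.001, 0], [0, 0, 0]],
  [[-0.039, -0.001, 0], [0, 0, 0]],
  [[-0.045, -0.001, 0], [0, 0, 0]],
  [[-0.049, -0.001, 0], [0, 0, 0]],
  [[-0.051, -0.001, 0], [0, 0, 0]],
])

```text
time: 5.45
ee_pos: [593.7, -6.6, 86.4]
tool_rot: [180.0, -0.1, 94.3]
force: [-0.8, 6.0, 4.0]
gripper_width: 0.999
gripper_force: 0.0
```

```bash
python3 -c "
from look import *
lip('t3.png')
to(594,-7.5,87,94.3)"
```

```text
lip 597.7 -68.3 68.6
lip 567.0 -70.3 71.6
top [([597.2, -61.9, 63.8], 0.73)]
side [([241.3, 238.8, -2.0], 0.75), ([597.3, -70.1, 60.7], 0.73)]
t 5.65 pos [593.7  -6.9  86.3] rot [180.    0.   94.3] F [0.5 3.4 3.7]
shift [-0.0007, 0.0003, -0.0007] turn [0.0001, 0.0001, -0.0008]
```

View pics/t3.png

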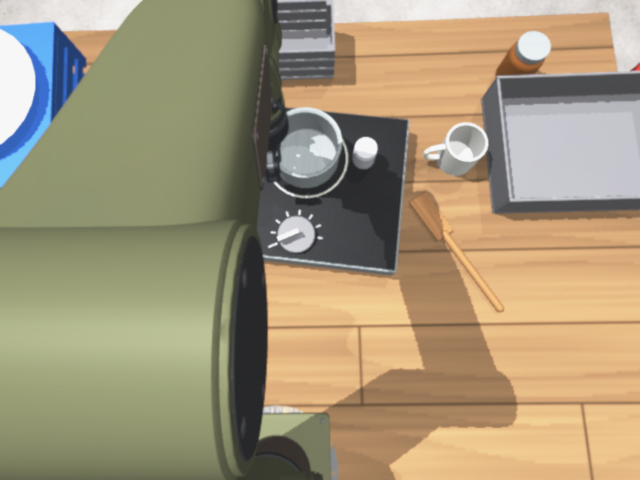

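The pot's lip is at px (308,148), which is lip centre (597.7,-68.3), about 1 mm from the ring centre. I'll back off and rise.

Emit:
carry_out([
  [[0.01, 0, 0], [0, 0, 0]],
  [[0.025, 0, 0], [0, 0, 0]],
  [[0.045, 0, 0], [0, 0, 0]],
  [[0.055, 0, -0.02], [0, 0, 0]],
  [[0.055, 0, -0.05], [0, 0, 0]],
  [[0.055, 0, -0.085], [0, 0, 0]],
  [[0.055, 0, -0.12], [0, 0, 0]],
  [[0.055, 0, -0.125], [0, 0, 0]],
])

```text
time: 6.32
ee_pos: [592.4, 48.0, 217.1]
tool_rot: [179.5, 0.1, 94.2]
force: [1.1, -0.7, 1.1]
gripper_width: 0.997
gripper_force: 0.0
```

```bash
python3 -c "
from look import *
lip('t4.png')
a=np.radians(112.2);print(440.2+12*np.cos(a),-46.4+12*np.sin(a))
to(440.2+12*np.cos(a),-46.4+12*np.sin(a),130,112.2)"
```

```text
lip 566.3 -71.0 70.86667
lip 597.0 -68.3 69.333336
top [([599.5, -65.2, 59.0], 0.76)]
side [([598.4, -70.0, 61.0], 0.92), ([242.3, 240.0, -2.8], 0.89)]
435.6659105581784 -35.289552982280064
t 6.52 pos [588.7  47.7 209.8] rot [-1.799e+02  1.000e-01  9.420e+01] F [-0.5  0.3 -1.2]
shift [-0.0714, -0.1585, 0.0802] turn [-0.0025, 0.0005, -0.3134]
```

Emit:
carry_out([
  [[-0.012, -0.035, 0], [0, 0, -0.1]],
  [[-0.025, -0.07, 0], [0, 0, -0.2]],
  [[-0.045, -0.105, 0], [0, 0, -0.3]],
  [[-0.06, -0.135, 0], [0, 0, -0.313]],
  [[-0.0715, -0.1585, 0], [0, 0, -0.313]],
  [[-0.0715, -0.1585, 0.03], [0, 0, -0.313]],
  [[-0.0715, -0.1585, 0.06], [0, 0, -0.313]],
  [[-0.0715, -0.1585, 0.08], [0, 0, -0.313]],
], gripper=0.034)

```text
time: 7.18
ee_pos: [433.3, -35.5, 127.7]
tool_rot: [-179.7, -0.1, 112.1]
force: [-0.6, 0.1, 0.3]
gripper_width: 0.4
gripper_force: 0.0
```

```bash
python3 -c "
from look import *
a=np.radians(112.2)
to(440.2+12*np.cos(a),-46.4+12*np.sin(a),78,112.2)
snap('side','s2.png');print(env.state()['gripper_width'])
im=cv2.imread('pics/s2.png')[130:330,170:430];cv2.imwrite('pics/s2c.png',cv2.resize(im,None,fx=3,fy=3,interpolation=2))
"
```

```text
t 7.18 pos [433.3 -35.5 127.7] rot [-1.797e+02 -1.000e-01  1.121e+02] F [-0.6  0.1  0.3]
shift [-0.0008, 0.0025, 0.0497] turn [-0.005, -0.0019, -0.0017]
0.39773238644392916
```

View pics/s2c.png

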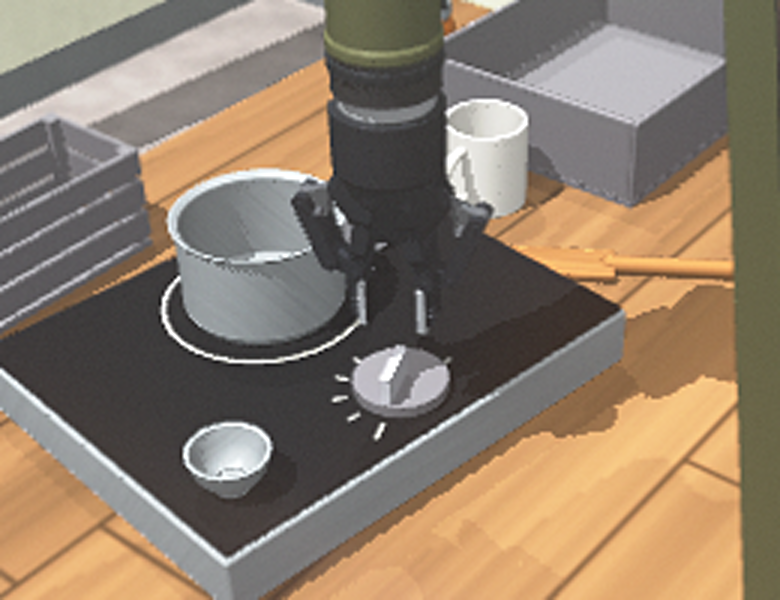

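The pot's base sits well inside the ring, and the fingers straddle the fin (crop px (395,360)). I'll go down over it.

Emit:
carry_out([
  [[0, 0.001, 0.008], [0, 0, 0]],
  [[0, 0.001, 0.016], [0, 0, 0]],
  [[0, 0.001, 0.024], [0, 0, 0]],
  [[0, 0.001, 0.032], [0, 0, 0]],
  [[0, 0.001, 0.04], [0, 0, 0]],
  [[0, 0.001, 0.046], [0, 0, 0]],
  [[0, 0.001, 0.046], [0, 0, 0]],
  [[0, 0.001, 0.046], [0, 0, 0]],
])

```text
time: 7.9
ee_pos: [437.5, -34.8, 85.1]
tool_rot: [-180.0, -0.0, 112.2]
force: [-0.0, -0.3, 0.0]
gripper_width: 0.401
gripper_force: 0.0
```

```bash
python3 -c "
from look import *
a=np.radians(112.2)
to(440.2+12*np.cos(a),-46.4+12*np.sin(a),78,112.2)
"
```

```text
t 7.9 pos [437.5 -34.8  85.1] rot [-180.    -0.   112.2] F [-0.  -0.3  0. ]
shift [0.0002, -0.0019, 0.0071] turn [-0.0006, -0.0003, -0.0004]
```

Emit:
carry_out([
  [[0, -0.002, 0.002], [0, 0, 0]],
  [[0, -0.002, 0.004], [0, 0, 0]],
  [[0, -0.002, 0.006], [0, 0, 0]],
  [[0, -0.002, 0.007], [0, 0, 0]],
  [[0, -0.002, 0.007], [0, 0, 0]],
  [[0, -0.002, 0.007], [0, 0, 0]],
  [[0, -0.002, 0.007], [0, 0, 0]],
  [[0, -0.002, 0.007], [0, 0, 0]],
], gripper=0.014)

```text
time: 8.57
ee_pos: [436.0, -35.6, 78.4]
tool_rot: [180.0, 0.0, 112.2]
force: [-0.6, -0.6, 0.1]
gripper_width: 0.166
gripper_force: 0.0
```

```bash
python3 -c "
from look import *
from scipy.spatial.transform import Rotation as R
a=np.radians(112.2)
to(440.2+12*np.cos(a),-46.4+12*np.sin(a),78,112.2)
print(env.state()['gripper_width'])
# arc rows in tool frame (tool x along fin): tool at (12,0), clockwise from above = + about tool z(down)
for d in np.arange(6,49,6): t=np.radians(d); print([round(.012*(np.cos(t)-1),4),round(.012*np.sin(t),4)],round(t,3))
"
```

```text
t 8.57 pos [436.  -35.6  78.4] rot [180.    0.  112.2] F [-0.6 -0.6  0.1]
shift [0.0004, -0.0002, 0.0004] turn [0.0002, 0.0001, -0.0005]
0.16578302852502802
[np.float64(-0.0001), np.float64(0.0013)] 0.105
[np.float64(-0.0003), np.float64(0.0025)] 0.209
[np.float64(-0.0006), np.float64(0.0037)] 0.314
[np.float64(-0.001), np.float64(0.0049)] 0.419
[np.float64(-0.0016), np.float64(0.006)] 0.524
[np.float64(-0.0023), np.float64(0.0071)] 0.628
[np.float64(-0.0031), np.float64(0.008)] 0.733
[np.float64(-0.004), np.float64(0.0089)] 0.838
```

Emit:
carry_out([
  [[-0.0001, 0.0013, 0], [0, 0, 0.105]],
  [[-0.0003, 0.0025, 0], [0, 0, 0.209]],
  [[-0.0006, 0.0037, 0], [0, 0, 0.314]],
  [[-0.001, 0.0049, 0], [0, 0, 0.419]],
  [[-0.0016, 0.006, 0], [0, 0, 0.524]],
  [[-0.0023, 0.0071, 0], [0, 0, 0.628]],
  [[-0.0031, 0.008, 0], [0, 0, 0.733]],
  [[-0.004, 0.0089, 0], [0, 0, 0.838]],
])

```text
time: 9.23
ee_pos: [442.7, -35.4, 77.7]
tool_rot: [-179.7, 0.1, 63.9]
force: [-5.3, 1.6, 3.1]
gripper_width: 0.161
gripper_force: 3.5
```

```bash
python3 -c "
from look import *
a=np.radians(64.2)
to(440.2+12*np.cos(a),-46.4+12*np.sin(a),78,64.2)
env.get_image('top');print([(d['point'],d['score']) for d in env.mark_of('top','dial_tip')])
"
```

```text
t 9.23 pos [442.7 -35.4  77.7] rot [-1.797e+02  1.000e-01  6.390e+01] F [-5.3  1.6  3.1]
shift [0.001, 0.0026, -0.0003] turn [-0.0055, 0.0011, -0.0056]
[]
```

Emit:
carry_out([
  [[-0.0001, 0.0013, 0], [0, 0, 0.105]],
  [[-0.0003, 0.0025, 0], [0, 0, 0.209]],
  [[-0.0006, 0.0037, 0], [0, 0, 0.314]],
  [[-0.001, 0.0049, 0], [0, 0, 0.419]],
  [[-0.0016, 0.006, 0], [0, 0, 0.524]],
  [[-0.0023, 0.0071, 0], [0, 0, 0.628]],
  [[-0.0031, 0.008, 0], [0, 0, 0.733]],
  [[-0.004, 0.0089, 0], [0, 0, 0.838]],
])

```text
time: 10.0
ee_pos: [450.2, -42.0, 77.7]
tool_rot: [-179.8, 0.1, 16.1]
force: [-0.9, 1.5, -1.3]
gripper_width: 0.163
gripper_force: 1.2
```

```bash
python3 -c "
from look import *
a=np.radians(16.2)
to(440.2+12*np.cos(a),-46.4+12*np.sin(a),78,16.2)
"
```

```text
t 10.0 pos [450.2 -42.   77.7] rot [-1.798e+02  1.000e-01  1.610e+01] F [-0.9  1.5 -1.3]
shift [0.0012, 0.0015, -0.0003] turn [-0.0038, 0.002, -0.0024]
```

Tracking well. 54° remain.

Emit:
carry_out([
  [[-0.0001, 0.0013, 0], [0, 0, 0.118]],
  [[-0.0003, 0.0028, 0], [0, 0, 0.236]],
  [[-0.0007, 0.0042, 0], [0, 0, 0.353]],
  [[-0.0013, 0.0055, 0], [0, 0, 0.471]],
  [[-0.002, 0.0067, 0], [0, 0, 0.589]],
  [[-0.0029, 0.0078, 0], [0, 0, 0.707]],
  [[-0.0038, 0.0088, 0], [0, 0, 0.825]],
  [[-0.0049, 0.0097, 0], [0, 0, 0.942]],
])

```text
time: 10.67
ee_pos: [445.9, -89.9, 89.0]
tool_rot: [-165.8, -0.4, -21.2]
force: [4.4, 14.3, 6.4]
gripper_width: 0.165
gripper_force: 0.0
```

```bash
python3 -c "
from look import *
a=np.radians(-37.8)
to(440.2+12*np.cos(a),-46.4+12*np.sin(a),78,-37.8)
"
```

```text
t 10.67 pos [445.9 -89.9  89. ] rot [-165.8   -0.4  -21.2] F [ 4.4 14.3  6.4]
shift [-0.0096, -0.0314, 0.0192] turn [-0.2467, 0.0281, 0.2887]
```

That call went off track: the tool is tilted and displaced. Checking the joints and the view before doing anything else.

```bash
python3 -c "
from look import *
s=env.state();print(s['qpos'],s['joint_velocities'],s['joint_torque'],s['force'],s['torque'])
im=snap('top','t5.png');sd=snap('side','s5.png')
s=env.state();print(s['time'],s['ee_pos'],s['tool_rot'],s['qpos'],s['force'])
c=np.hstack([cv2.resize(im[90:290,190:420],(460,400)),cv2.resize(sd[170:310,200:380][:,:,:],(340,264)) if 0 else cv2.resize(sd[150:330,210:363],(340,400))])
cv2.imwrite('pics/c5.png',c[:,:,::-1])
"
```

```text
[-21.33189565  14.51159974 -33.5941704   41.47395971  14.16909316
 179.89217588] [ -39.87838485   -4.84076185   -4.42723323    1.81575174 -142.54353423
   -2.40545281] [-13.80580366 -19.75852847   4.36841503   2.25453369  -5.67906395
   0.10072469] [ 4.39421716 14.32647515  6.36011236] [ 0.94029601 -0.2522186   0.002561  ]
10.7667 [ 423.0150857  -132.81922058   79.71257056] [-1.73769139e+02  1.61681381e-01 -2.17361548e+01] [-21.92934052  14.48882432 -33.89888178  41.79506619   6.23027981
 179.80566725] [-1.93153296 -2.58266067 -0.37372857]
```

View pics/c5.png

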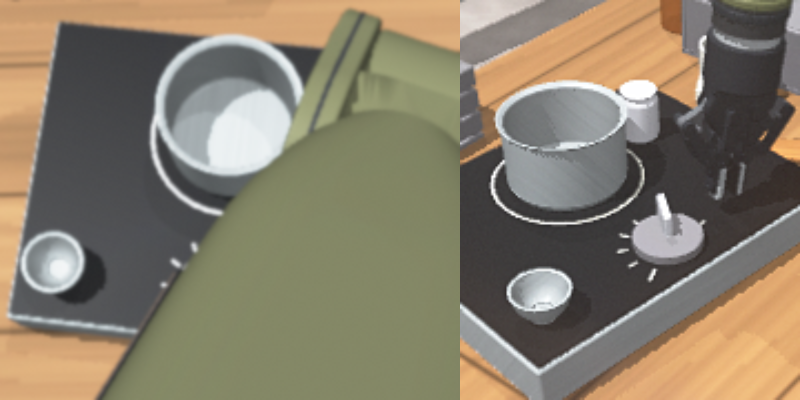

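The last joint (q6) hit its +180° limit, because yaw = q1 − q6 + 180 and I had the sign wrong. The tool left the fin at about stop 3 or 4. In the picture the pot still stands inside the ring, and the fin points away from the side camera. I'll rise, then use the equivalent grasp turned by 180°.

Emit:
carry_out([
  [[0, 0, -0.01], [0, 0, 0]],
  [[0, 0, -0.02], [0, 0, 0]],
  [[0, 0, -0.04], [0, 0, 0]],
  [[0, 0, -0.06], [0, 0, 0]],
  [[0, 0, -0.08], [0, 0, -0.1]],
  [[0, 0, -0.1], [0, 0, -0.2]],
  [[0, 0, -0.12], [0, 0, -0.3]],
  [[0, 0, -0.12], [0, 0, -0.4]],
])

```text
time: 11.43
ee_pos: [417.7, -148.3, 201.4]
tool_rot: [-174.9, -2.1, 1.3]
force: [0.0, 0.5, 0.2]
gripper_width: 0.163
gripper_force: 0.0
```

```bash
python3 -c "
from look import *
to(440.2,-46.4,200,100)
print(env.state()['qpos'])
for n in('top','side'):
  snap(n,n+'6.png')
  for q in('dial_tip','dial_axis','pot','tin','katori'): print(n,q,[(np.round(d['point']).tolist(),round(d['score'],2)) for d in env.mark_of(n,q)][:2])
"
```

```text
t 11.43 pos [ 417.7 -148.3  201.4] rot [-174.9   -2.1    1.3] F [0.  0.5 0.2]
shift [0.0247, -0.1008, 0.0113] turn [-0.0341, -0.1047, -1.7195]
[-23.56003698   7.98834374 -21.74171191  60.4949355    5.55316862
 155.03591093]
top dial_tip []
top dial_axis []
top pot [([244.0, 246.0, -1.0], 0.95), ([600.0, -65.0, 61.0], 0.88)]
top tin []
top katori []
side dial_tip [([467.0, -68.0, 91.0], 0.96), ([417.0, -365.0, -2.0], 0.49)]
side dial_axis [([440.0, -45.0, 63.0], 0.66)]
side pot [([242.0, 239.0, 0.0], 0.9), ([597.0, -71.0, 59.0], 0.55)]
side tin [([591.0, -180.0, 63.0], 0.55), ([597.0, -72.0, 60.0], 0.16)]
side katori [([466.0, 102.0, 62.0], 0.83)]
```

The side view puts the fin tip at -38.9°, and stop 5 is at -37.8°, so the dial may already be there. I'll clear the arm away and check from the top.

Emit:
carry_out([
  [[-0.02, 0.03, -0.03], [0, 0, 0]],
  [[-0.04, 0.06, -0.03], [0, 0, 0]],
  [[-0.06, 0.1, -0.03], [0, 0, 0]],
  [[-0.08, 0.14, -0.03], [0, 0, 0]],
  [[-0.1, 0.18, -0.03], [0, 0, 0]],
  [[-0.12, 0.22, -0.03], [0, 0, 0]],
  [[-0.14, 0.26, -0.03], [0, 0, 0]],
  [[-0.16, 0.29, -0.03], [0, 0, 0]],
])

```text
time: 12.7
ee_pos: [264.4, -433.8, 195.4]
tool_rot: [-174.5, -1.8, 0.9]
force: [0.6, -0.3, 0.1]
gripper_width: 0.162
gripper_force: 0.0
```

```bash
python3 -c "
from look import *
lip('t7.png')
to(300,-400,230,0)
for n in('top','side'):
  for q in('dial_tip','dial_axis','tin','katori','mug','stirrer'): print(n,q,[(np.round(d['point']).tolist(),round(d['score'],2)) for d in env.mark_of(n,q)][:2])
im=cv2.imread('pics/t7.png')
a=ortho('top',im,(380,500),(-110,20),60,4)
cv2.imwrite('pics/c7.png',np.hstack([a,cv2.resize(im[80:290,180:420],None,fx=480/210*.6,fy=480/210)[:480,:270]]) if 0 else a)
"
```

```text
lip 597.0 -68.3 68.6
lip 567.7 -71.0 71.6
top [([243.4, 247.5, -0.1], 0.92), ([601.4, -62.1, 63.2], 0.59)]
side [([242.4, 237.8, -2.4], 0.97), ([597.3, -69.1, 60.7], 0.82)]
t 12.9 pos [ 264.5 -432.3  195. ] rot [-174.4   -1.8    0.7] F [0.5 0.1 0.5]
shift [0.037, -0.035, -0.0306] turn [-0.0978, -0.0306, 0.0144]
top dial_tip [([470.0, -68.0, 91.0], 0.89), ([461.0, 107.0, 59.0], 0.35)]
top dial_axis [([438.0, -43.0, 62.0], 0.61)]
top tin []
top katori [([460.0, 108.0, 61.0], 0.81), ([466.0, -68.0, 90.0], 0.73)]
top mug [([614.0, -384.0, 2.0], 0.73)]
top stirrer [([416.0, -366.0, -1.0], 0.8)]
side dial_tip [([467.0, -70.0, 92.0], 0.94), ([466.0, 103.0, 63.0], 0.71)]
side dial_axis [([438.0, -46.0, 62.0], 0.87)]
side tin [([592.0, -179.0, 62.0], 0.76), ([599.0, -70.0, 62.0], 0.51)]
side katori [([468.0, 103.0, 62.0], 0.81)]
side mug [([418.0, -365.0, 1.0], 0.74), ([614.0, -383.0, 5.0], 0.7)]
side stirrer [([418.0, -366.0, -3.0], 0.96)]
```

View pics/c7.png

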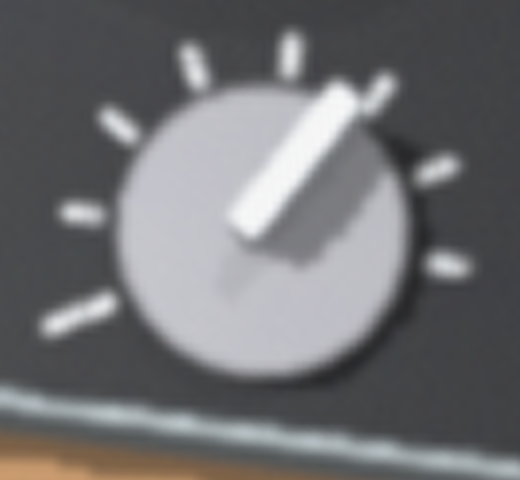

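The fin runs from crop px (245,225) to (345,92), about -37°, pointing at the fifth tick after the long one (378,93). The pot is about 2 mm from the ring centre, the bystanders haven't moved, and the arm is clear. Handing in.

```bash
python3 -c "
from rig import env
print(env.finish_job())"
```

```text
the job is handed in; nothing more can be done
None
```

The job is handed in (verdict not shown): my last look had the pot within about 2 mm of the ring's centre, the dial at the fifth click and the bystanders where they started; one dial turn ran the last joint to its +180° limit and slipped off the fin.

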